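Set the sharpener's guide disc to the largest hole and start it

ROBOT

A 6-joint arm with a two-finger parallel gripper is mounted at the origin on a cart in front of the work surface, level with it; the furniture and walls round the work are solid. World frame = base frame: x ahead of the robot, y to its left, z up, the work surface at z = 0. Lengths are in m, angles in degrees, forces in N, time in s.
With the tool pointing down it reaches from about 0.25 to 0.725 m from the base axis. Payload 9.7 kg.
Tool frame: the origin (TCP) lies between the finger pads; the fingertips stand 25 mm ahead of it and the grasp point (between the pads) lies 6 mm ahead of it; z points along the fingers, y is the line along which they close (so a half turn about z gives the same grasp; the last joint's range is limited). The gripper opens to 85 mm and grips with 20 to 120 N. Pads are 22 mm wide; open, the fingers measure 114 mm over their backs; the gripper's body (76 mm by 85 mm) begins 54 mm behind the grasp point. The pads swing forward as they close: fully open they stand 13 mm farther back than shut.
Start: joints at [75.172, 4.979, 10.078, 95.1, 0, 90], TCP at [0.141, 0.532, 0.256] pointing down, gripper open.
Joint ranges: [-179.16, 179.16], [-48.56, 103.87], [-65.8, 70.77], [-126.05, 130.52], [-82.76, 87.17], [-180, 180]. Speed limits (degrees/s): [127.2, 127.2, 147.25, 180, 180, 180].

INTERFACE

Orientations are given as [roll, pitch, yaw] about the fixed x, y, z axes, in that order (R = Rz(yaw) Ry(pitch) Rx(roll)).
In Python, from workcell import bot gives the robot as it stands.
- The arm moves only by the shell command python3 drive.py 'ROWS' [FORCE]. ROWS is 1 to 5 rows, one to a line, with the numbers parted by spaces; each row has 5 numbers: dx, dy, dz in units of 25 mm, then a turn about the tool's z in units of 10 degrees, then the finger opening in m; each row is the pose to reach, as a shift and turn from the pose commanded when the command began, along the tool's axes at that moment; what a row does not reach only later rows make up. A row lasts 1/12 s, in which the tool goes at most 0.0417 m and 7.16 degrees, less where a joint would pass 70% of its speed; a pose out of reach is approached as far as the arm can. The fingers move at their own pace and stop on an object; FORCE is the grip in N (left out, the last holds). Time passes only in rows, so rows that do not move let the fingers close. It prints the time, the measured TCP pose, the force, the opening and the grip force at its end. Input that does not fit is refused with a message, and nothing moves.
- bot.get_obs(): the state, without advancing time (a new reading comes with each control period).
- bot.camera(name): name is "scene" or "top" or "wrist"; returns the picture (384x512x3 uint8, blue, green, red); there is no depth.
- bot.camera_info(name): a dict with "mtx" (3x3 intrinsics, pixels), "extrinsics" (4x4, takes a point from camera to world coordinates). Camera axes: x right, y down, z forward; pixel columns grow to the right and rows downward; lengths in m; the calibration is good to about 2 mm. A picture is of the moment at which its call begins: read the wrist's pose just before it. camera_info takes no time and is no camera call; for the wrist camera it gives the pose at the moment of the call.
- bot.job_done(): hands the job in; it is judged then, once.
The state is a dict: "time": time; "q": joint angles; "qd": joint speeds; "joint_efforts": joint torques, N m; "ee_pos": TCP position; "tcp_rot": TCP orientation; "wrist_force": force on the tool from outside, world axes, zero at the start; "torque": the same for the moment, N m; "opening": finger opening in m; "grasp_force": force on a finger pad.
Only numpy, scipy, OpenCV 4.12 (cv2) and the standard library are available. Lean on these libraries where they do the work, as an engineer would, in place of code of your own. Each camera call takes 0.05 s, during which the arm holds its last target. There are 200 camera calls.

TASK

Set the desktop sharpener for thick chalks: with the fingertips, push the upright tab on its round guide disc, stepping the disc around either way until the largest hole stands in line with the white pointer on the housing. Only then press the round start button fully down and let it come up again. Push only: do not pinch the tab, and leave the paint pot, the chalk and the eraser lying where they are.

Things in the scene. Friction and masses are not known exactly. Their poses are not given: they have to be found in the camera images.
- sharpener: Grey desktop sharpener standing firmly on the table (it cannot be moved), a rounded box 140 (x) x 216 (y) x 60 (z) mm. Origin: centre of its underside; its x axis points away from the drawer front that carries the white pointer, z up. On top, side by side along y: the round guide disc (its half towards +y) and the start button (towards -y).
- axis (a point): Point on the vertical turning axis of the guide disc, at the disc's top face, 72 mm above the table, at (0, 30) mm in the sharpener's frame. The disc is bare aluminium, 110 mm in diameter and 9 mm thick; its hub, 12 mm in radius, stands 4 mm up.
- disc (a joint): Turn of the guide disc about the vertical, rad: 0 (or any whole turn, 6.283) when the largest hole is exactly at the pointer; grows counter-clockwise seen from above. It turns without end both ways, has no clicks, needs about 1 to 2 N at the tab, and stays where it is left.
- tab (a point): Centre of the black upright tab that the disc carries at its rim, straight across from the largest hole, 63 mm from the axis. 11 mm thick in the turning direction, 25 mm wide radially (50 to 76 mm from the axis), it reaches from the disc (72 mm) to 101 mm above the table; this point is at 84 mm. x axis radially outward, y counter-clockwise, z up.
- tab_left: Rubber pad on the counter-clockwise side of the tab (25 x 3 x 30 mm, origin at its centre); push on it to turn the disc clockwise seen from above.
- tab_right: The same pad on the clockwise side of the tab; push on it to turn the disc counter-clockwise.
- largest_hole (a point): Centre of the largest (24 mm) hole on the disc's top face, 36 mm from the axis. Six stations lie 60 degrees apart on the disc: five holes of 24, 15, 12, 10 and 8 mm (dark round spots with a steel rim, a short dark line from each to the rim) and, across from the 24 mm hole, the tab.
- feed (a point): Fixed point over the sharpener, 36 mm from the axis towards the pointer, where the largest hole's centre has to come.
- pointer (a point): The small white raised diamond-shaped pointer (12 mm) on the housing's top edge, with a short white stripe below it on the front, beyond the disc's rim, 63 mm from the axis towards the sharpener's -x. The tab passes over it.
- start (a joint): Travel of the start button, m: 0 up, 0.006 fully down; a spring (about 1 N at the start, 4 N fully down) pushes it up again.
- start_top (a point): Centre of the top of the round white push button (28 mm in diameter), which stands 10 mm out of a black collar on the sharpener's top, 110 mm from the disc's axis; 82 mm above the table when up. It is pressed straight down.
- pot: Small white screw pot of gouache, 36 mm in diameter, 41 mm tall, standing on the table beside the sharpener. Origin: centre of its underside. To be left alone.
- chalk: Yellow chalk stub, 13 mm thick and 60 mm long, lying on the table in front of the sharpener. Origin: centre of its underside. To be left alone.
- rubber_eraser: Eraser in a card sleeve, 18 x 42 x 12 mm, lying behind the sharpener. Origin: centre of its underside. To be left alone.

How it is judged:
By the outcome, as a careful person would: the job done as asked, in the order asked, and still so for the second after the job is handed in, with the robot touching nothing.
It also fails if it takes over 45 s, if anything falls off the work surface, if the arm or the gripper's body presses on something with over 40 N, if the wrist force passes 120 N, or if a joint passes its speed limit or range.

## Working session

There is one attempt and no reset: what is moved stays moved. The work goes in short steps, Python scripts to look and compute and a shell command to move; the robot and the scene stay as the last step left them, time stands still between calls to the robot, and variables do not carry over. Pictures are saved under pics/ and viewed, at most 10 in all, crops included, and the job is handed in when it is done.

```bash
mkdir -p pics; ls; python3 - <<'E'
from workcell import bot
import cv2,numpy as np
o=bot.get_obs();print(o['time'],o['ee_pos'],o['tcp_rot'],o['opening'])
a=bot.camera("top");b=bot.camera("scene")
cv2.imwrite('pics/top0.png',a);cv2.imwrite('pics/scene0.png',b)
for n in("top","scene"):
  i=bot.camera_info(n);print(n,np.round(i['mtx'],1).tolist(),np.round(i['extrinsics'],4).tolist())
E
```

```text
drive.py
pics
workcell.py
0.0 [0.14070254 0.53150226 0.25559025] [-1.79924798e+02 -8.29503541e-04  1.65170297e+02] 0.08589737259901005
top [[487.8, 0.0, 254.8], [0.0, 487.8, 182.6], [0.0, 0.0, 1.0]] [[-0.0266, -0.9834, 0.1795, 0.419], [-0.9996, 0.0264, -0.0035, 0.0919], [-0.0013, -0.1796, -0.9837, 0.9341], [0.0, 0.0, 0.0, 1.0]]
scene [[462.4, 0.0, 253.7], [0.0, 462.4, 190.3], [0.0, 0.0, 1.0]] [[0.6893, -0.4293, 0.5836, 0.0278], [-0.7243, -0.3914, 0.5676, -0.4468], [-0.0153, -0.8139, -0.5808, 0.6187], [0.0, 0.0, 0.0, 1.0]]
```

```bash
python3 - <<'E'
import cv2
a=cv2.imread('pics/top0.png')
cv2.imwrite('pics/top0b.png',cv2.resize(a,(800,600),interpolation=cv2.INTER_CUBIC))
E
```

```text
(no output)
```

View pics/top0b.png

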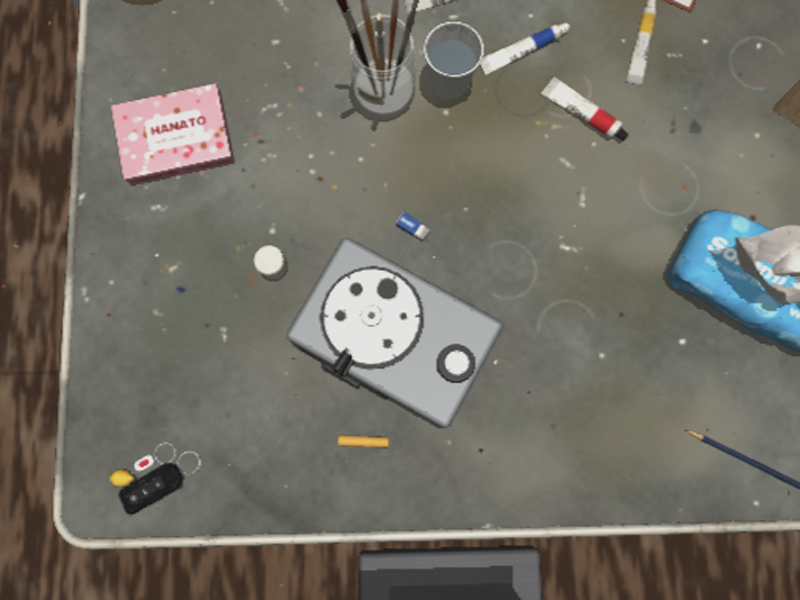

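View pics/scene0.png

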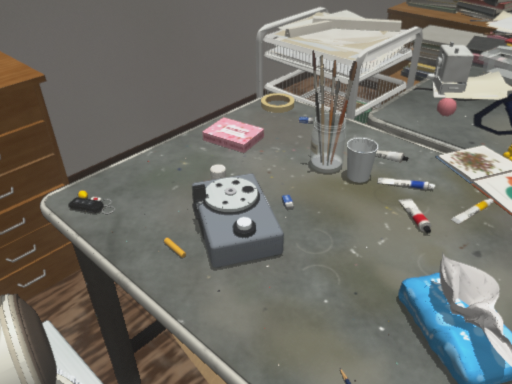

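The top view shows the disc centre at about (371,315), the 24 mm hole at (387,288), the tab at (344,362) and the button at (456,362), all in 800x600 pixels. The tab sits nearly over the pointer, so the disc needs roughly half a turn.

```bash
cat > h.py <<'E'
from workcell import bot
import cv2,numpy as np
def ray(n,u,v,z,info=None):
    i=info or bot.camera_info(n);M=i['extrinsics'];d=M[:3,:3]@np.linalg.solve(i['mtx'],[u,v,1]);c=M[:3,3]
    return c+d*(z-c[2])/d[2]
def proj(n,P,info=None):
    i=info or bot.camera_info(n);M=np.linalg.inv(i['extrinsics']);p=i['mtx']@(M[:3,:3]@np.array(P)+M[:3,3]);return p[:2]/p[2]
E
python3 - <<'E'
from h import *
a=cv2.imread('pics/top0.png')
c=a[140:280,170:330]
cv2.imwrite('pics/c1.png',cv2.resize(c,(800,700))[:600] if 0 else cv2.resize(a[150:270,170:330],(800,600),interpolation=cv2.INTER_CUBIC))
s=.64
for n,u,v,z in[('axis',371,315,.076),('hole',387,288,.072),('btn',456,362,.082),('tab',345,360,.101),('pot',268,261,.041),('chalk',363,441,.013),('er',412,226,.012)]:
    print(n,np.round(ray('top',u*s,v*s,z),4))
E
```

```text
axis [0.5422 0.1207 0.076 ]
hole [0.5736 0.1018 0.072 ]
btn [0.4859 0.0267 0.082 ]
tab [0.4898 0.1492 0.101 ]
pot [0.6159 0.2439 0.041 ]
chalk [0.4009 0.1353 0.013 ]
er [0.6621 0.0694 0.012 ]
```

View pics/c1.png

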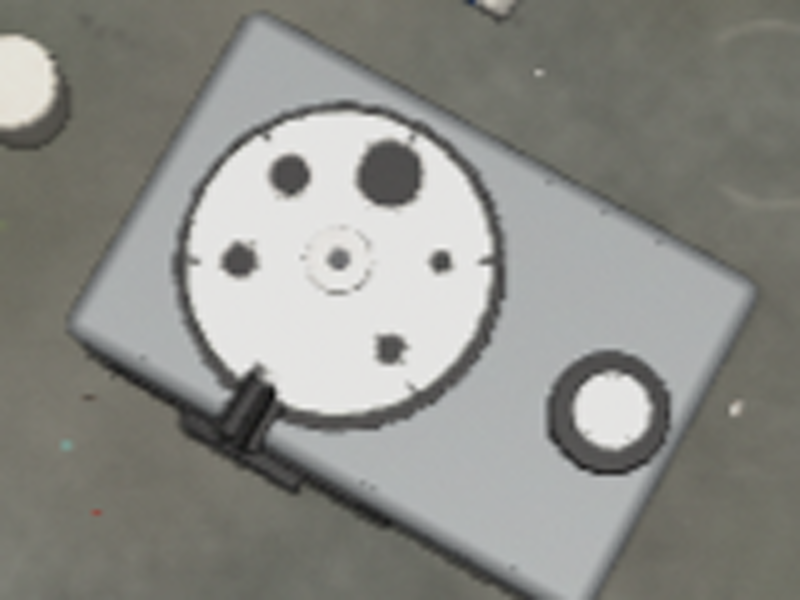

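The hole lies about 180° from the pointer. I'll push clockwise on tab_left, with the fingers closed and the tool yaw turning along with the tab.

```bash
cat >> h.py <<'E'
ax=ray('top',237.8,201.8,.076);bt=ray('top',292.4,232,.082);ho=ray('top',248,184.6,.072)
ang=lambda v:np.degrees(np.arctan2(v[1],v[0]))
PTR=ang(bt-ax)-90   # world direction of the pointer from the axis
def polar(r,th,t=0):  # point at radius r, direction th, shifted t along ccw tangent
    c,s=np.cos(np.radians(th)),np.sin(np.radians(th));return ax[:2]+r*np.array([c,s])+t*np.array([-s,c])
def go(P,yaw):
    o=bot.get_obs();y=np.radians(o['tcp_rot'][2]);d=np.array(P)-o['ee_pos']
    print('t',o['time'],'row:',np.round([d[0]*np.cos(y)+d[1]*np.sin(y),d[0]*np.sin(y)-d[1]*np.cos(y),-d[2],(o['tcp_rot'][2]-yaw+180)%360-180],4))
E
python3 - <<'E'
from h import *
print(ax,bt,np.linalg.norm((bt-ax)[:2]),'ptr',PTR%360,'hole',ang(ho-ax),np.linalg.norm((ho-ax)[:2]))
t=PTR%360;p=polar(.063,t,.036);print(p);go([*p,.16],t-90)
E
```

```text
[0.54186176 0.12005619 0.076     ] [0.48532582 0.02578458 0.082     ] 0.10992473947150348 ptr 149.0483229905692 hole -31.04973172917059 0.03646586478465719
[0.46931753 0.12158439]
t 0.1 row: [-4.226000e-01 -3.122000e-01  9.570000e-02  1.061242e+02]
```

Careful with the scale: shifts go in units of 25 mm and turns go in units of 10 degrees. That gives: -0.423 m is -16.92, -0.312 m is -12.48, 106 degrees is 10.6.

```bash
python3 drive.py '-16.92 -12.48 4 10.6 0
-16.92 -12.48 4 10.6 0
-16.92 -12.48 4 10.6 0
-16.92 -12.48 4 10.6 0
-16.92 -12.48 4 10.6 0' 20; python3 - <<'E'
from h import *
t=PTR%360;p=polar(.063,t,.036);go([*p,.16],t-90)
E
```

```text
time: 0.52
ee_pos: [0.2694, 0.3704, 0.2167]
tcp_rot: [-180.0, 0.0, 129.1]
wrist_force: [0.7, -0.1, 0.4]
opening: 0.0253
grasp_force: 0.0
t 0.5167 row: [-3.19200e-01 -1.50000e-03  5.67000e-02  7.00029e+01]
```
Measured lags commanded a bit. Fine.

Converted, -0.319 m is -12.76, 0.057 m is 2.28, 70 degrees is 7.

```bash
python3 drive.py '-12.76 -0.08 2.28 7 0
-12.76 -0.08 2.28 7 0
-12.76 -0.08 2.28 7 0
-12.76 -0.08 2.28 7 0
-12.76 -0.08 2.28 7 0'; python3 - <<'E'
from h import *
t=PTR%360;p=polar(.063,t,.036);go([*p,.16],t-90)
E
```

```text
time: 0.93
ee_pos: [0.3987, 0.2108, 0.1803]
tcp_rot: [180.0, -0.0, 93.2]
wrist_force: [0.8, 1.6, -0.4]
opening: -0.0001
grasp_force: 0.0
t 0.9333 row: [-9.30000e-02  6.56000e-02  2.03000e-02  3.41532e+01]
```

Converted, -0.093 m is -3.72, 0.066 m is 2.64, 34 degrees is 3.4.

```bash
python3 drive.py '-3.72 2.64 0.8 3.4 0
-3.72 2.64 0.8 3.4 0
-3.72 2.64 0.8 3.4 0
-3.72 2.64 0.8 3.4 0
-3.72 2.64 0.8 3.4 0'; python3 drive.py '0 0 0 0 0
0 0 0 0 0'; python3 - <<'E'
from h import *
t=PTR%360;p=polar(.063,t,.036);go([*p,.107],t-90)
a=bot.camera('top');cv2.imwrite('pics/c2.png',cv2.resize(a[120:300,150:390],(800,600),interpolation=cv2.INTER_CUBIC))
E
```

```text
time: 1.35
ee_pos: [0.4701, 0.1221, 0.1596]
tcp_rot: [-179.9, 0.1, 59.0]
wrist_force: [0.4, 0.6, -0.5]
opening: -0.0003
grasp_force: 0.0
time: 1.52
ee_pos: [0.4695, 0.1239, 0.1604]
tcp_rot: [-180.0, 0.0, 59.7]
wrist_force: [0.1, 0.9, 0.1]
opening: 0.0004
grasp_force: 0.0
t 1.5167 row: [-0.002   0.001   0.0534  0.6697]
```

View pics/c2.png

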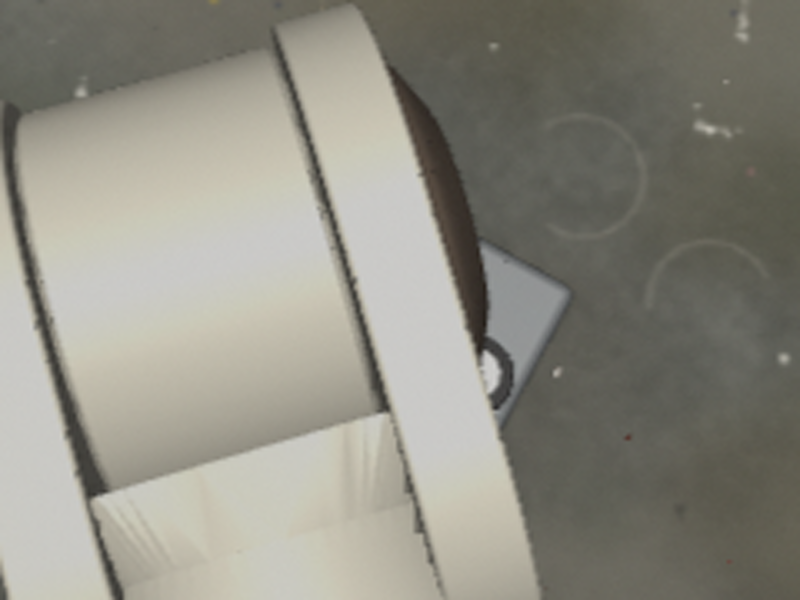

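The arm hides the disc from the top camera here. I'll lower beside the tab and check with the scene camera.

```bash
python3 drive.py '-0.08 0.04 0.8 0 0
-0.08 0.04 1.4 0 0
-0.08 0.04 1.92 0 0
-0.08 0.04 2.12 0 0
-0.08 0.04 2.12 0 0'; python3 - <<'E'
from h import *
t=PTR%360;p=polar(.063,t,.036);go([*p,.107],t-90)
a=bot.camera('scene');cv2.imwrite('pics/c3.png',cv2.resize(a[120:270,170:370],(800,600),interpolation=cv2.INTER_CUBIC))
E
```

```text
time: 1.98
ee_pos: [0.4686, 0.122, 0.1067]
tcp_rot: [-179.9, 0.1, 59.7]
wrist_force: [0.3, 0.4, 0.1]
opening: -0.0002
grasp_force: 0.0
t 1.9833 row: [ 0.000e+00  8.000e-04 -3.000e-04  6.564e-01]
```

View pics/c3.png

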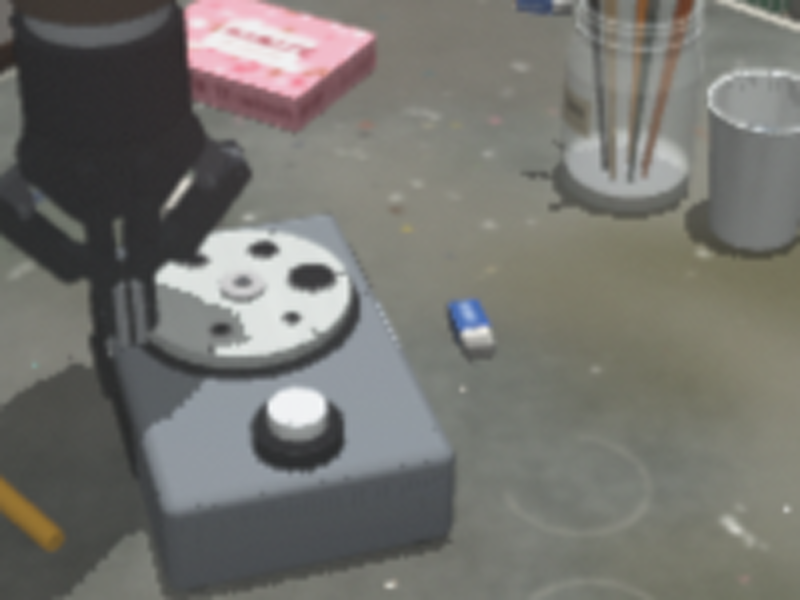

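The fingertips are closed beside the tab on its CCW side, at about (130,310), clear of the disc and housing. Pushing now.

Converted, 0.019 m is 0.76, 0.017 m is 0.68, 0.7 degrees is 0.07.

```bash
python3 drive.py '0.24 0.04 0 0 0
0.48 0.04 0 0 0
0.68 0.04 0 0 0
0.76 0.04 0 0.07 0
0.76 0.04 0 0.07 0'; python3 drive.py '0.268 -0.06 0 0.6 0
0.54 -0.088 0 1.2 0
0.812 -0.088 0 1.8 0
1.084 -0.056 0 2.4 0
1.352 0 0 3 0';python3 drive.py '0.268 -0.06 0 0.6 0
0.54 -0.088 0 1.2 0
0.812 -0.088 0 1.8 0
1.084 -0.056 0 2.4 0
1.352 0 0 3 0'; python3 - <<'E'
from h import *
o=bot.get_obs();t=PTR-60;d=o['ee_pos'][:2]-ax[:2];print(np.linalg.norm(d),ang(d),t%360);go([*polar(.063,t,.017),.107],t-90)
a=bot.camera('scene');cv2.imwrite('pics/c4.png',cv2.resize(a[120:270,170:370],(800,600),interpolation=cv2.INTER_CUBIC))
E
```

```text
time: 2.45
ee_pos: [0.4803, 0.1382, 0.1079]
tcp_rot: [180.0, -0.0, 58.8]
wrist_force: [0.1, -0.7, -0.4]
opening: -0.0001
grasp_force: 0.0
time: 2.87
ee_pos: [0.4973, 0.1667, 0.1077]
tcp_rot: [180.0, 0.0, 28.6]
wrist_force: [-0.6, -2.2, 0.6]
opening: 0.0001
grasp_force: 0.7
time: 3.28
ee_pos: [0.5389, 0.1107, 0.1077]
tcp_rot: [-176.2, 0.2, 9.9]
wrist_force: [0.8, -0.4, -0.6]
opening: 0.0
grasp_force: 0.0
0.009840923434076528 -107.79680953482946 89.0483229905692
t 3.2833 row: [-3.00000e-04 -7.38000e-02  7.00000e-04  1.08375e+01]
```

View pics/c4.png

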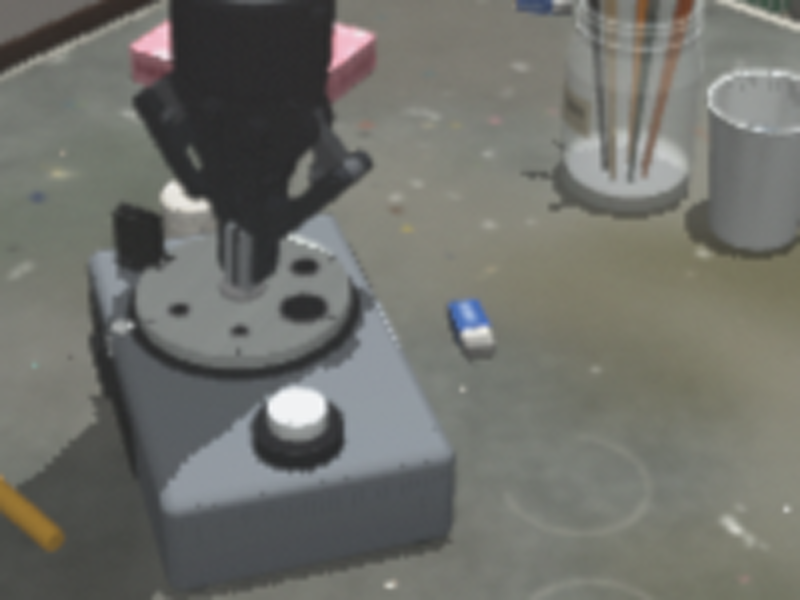

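The tab has turned about 35° and is now at about (138,235), but the tool has unexpectedly moved inward over the hub. I'll check the joints.

```bash
python3 - <<'E'
from h import *
o=bot.get_obs();print({k:np.round(v,3) for k,v in o.items()})
E
python3 drive.py '0 0 0 0 0'; python3 - <<'E'
from h import *
o=bot.get_obs();print({k:np.round(v,3) for k,v in o.items()})
E
```

```text
{'time': np.float64(3.333), 'q': array([  9.594,   4.937,  -6.471,  78.843,   3.76 , 179.946]), 'qd': array([ 2.575, -0.753, -0.889, -0.041, -1.566, -0.033]), 'joint_efforts': array([ 6.2080e+00, -5.2566e+01,  4.6123e+01,  4.5100e-01,  8.2600e-01,
       -8.0000e-03]), 'ee_pos': array([0.54 , 0.108, 0.108]), 'tcp_rot': array([-176.24 ,    0.248,    9.649]), 'wrist_force': array([-0.747, -2.226,  0.705]), 'torque': array([-0.219,  0.018, -0.015]), 'grasp_force': np.float64(0.0), 'opening': np.float64(0.0)}
time: 3.42
ee_pos: [0.5386, 0.1102, 0.1075]
tcp_rot: [-176.3, 0.3, 9.9]
wrist_force: [0.0, 1.1, -0.7]
opening: -0.0001
grasp_force: 0.0
{'time': np.float64(3.417), 'q': array([  9.809,   4.879,  -6.535,  78.859,   3.708, 179.944]), 'qd': array([ 2.151, -0.666, -0.486,  0.038, -0.157,  0.087]), 'joint_efforts': array([-1.5970e+00, -5.1705e+01,  4.6974e+01, -4.2000e-02,  2.2500e-01,
        1.0000e-03]), 'ee_pos': array([0.539, 0.11 , 0.108]), 'tcp_rot': array([-176.291,    0.269,    9.865]), 'wrist_force': array([ 0.05 ,  1.054, -0.671]), 'torque': array([0.006, 0.007, 0.009]), 'grasp_force': np.float64(0.0), 'opening': np.float64(-0.0)}
```

Joint 6 hit its limit. I'll lift, turn the wrist half a turn back and re-approach, since yaw + 180° is free all the way.

```bash
python3 - <<'E'
from h import *
h=ray('scene',246.25,196.75,.072);d=h-ax;print('hole ang',ang(d),np.linalg.norm(d[:2]),'tab',ang(d)+180)
print(ray('scene',200.5,201.5,.06),polar(.063,PTR))
E
python3 drive.py '0 0 -0.8 0 0
0 0 -1.6 -0.7 0
0 0 -2.4 -1.4 0
0 0 -2.4 -2.1 0
0 0 -2.4 -2.8 0'
python3 drive.py '0 0 0 -3.6 0
0 0 0 -3.6 0
0 0 0 -3.6 0
0 0 0 -3.6 0
0 0 0 -3.6 0'
python3 drive.py '0 0 0 -3.6 0
0 0 0 -3.6 0
0 0 0 -3.6 0
0 0 0 -3.6 0
0 0 0 -3.6 0'
python3 drive.py '0 0 0 -3.6 0
0 0 0 -3.6 0
0 0 0 -3.6 0
0 0 0 -3.6 0
0 0 0 -3.6 0'
```

```text
hole ang -76.04073291417465 0.03796106011984017 tab 103.95926708582535
[0.48863273 0.15177304 0.06      ] [0.48783287 0.15245803]
time: 3.83
ee_pos: [0.5395, 0.1085, 0.1692]
tcp_rot: [-176.7, -1.7, 38.4]
wrist_force: [-0.2, -0.1, -0.5]
opening: -0.0
grasp_force: 0.0
time: 4.25
ee_pos: [0.5388, 0.1085, 0.1677]
tcp_rot: [-178.2, -3.2, 74.2]
wrist_force: [-0.9, 0.7, -0.5]
opening: -0.0001
grasp_force: 0.0
time: 4.67
ee_pos: [0.5387, 0.1086, 0.1676]
tcp_rot: [179.6, -3.7, 110.1]
wrist_force: [0.3, -0.3, 0.1]
opening: -0.0001
grasp_force: 0.0
time: 5.08
ee_pos: [0.5387, 0.1085, 0.1676]
tcp_rot: [177.5, -2.8, 145.9]
wrist_force: [0.6, -0.0, 0.0]
opening: -0.0003
grasp_force: 0.0
```

```bash
cat >> h.py <<'E'
from scipy.spatial.transform import Rotation as Ro
def tip(xy,yaw,z=.083):
    o=bot.get_obs();R=Ro.from_euler('xyz',o['tcp_rot'],degrees=True).as_matrix()
    d=R.T@(np.array([*xy,z])-(o['ee_pos']+.025*R[:,2]))
    print(round(o['time'],2),np.round(d,4),round((ang(R[:2,0])-yaw+180)%360-180,1))
E
python3 - <<'E'
from h import *
for z in(.085,.101):
  q=ray('scene',204.5,180 if z<.09 else 173,z);print(ang(q-ax),np.linalg.norm((q-ax)[:2]))
tip(polar(.063,104,.04),194,.13)
E
```

```text
109.70376077570845 0.05812301375130458
107.60182127484973 0.05792773804347702
5.08 [0.0756 0.0219 0.0173] -48.1
```

Converted, 0.076 m is 3.04, 0.038 m is 1.52, -35 degrees is -3.5.

```bash
python3 drive.py '1.52 0.44 0.4 -0.7 0
3.04 0.88 0.68 -1.4 0
3.04 0.88 0.68 -2.1 0
3.04 0.88 0.68 -2.8 0
3.04 0.88 0.68 -3.5 0'; python3 drive.py '0 0 0 -0.7 0
0 0 0 -1.3 0
0 0 0 -1.3 0'; python3 - <<'E'
from h import *
tip(polar(.063,107,.038),197,.083)
a=bot.camera('scene');cv2.imwrite('pics/c5.png',cv2.resize(a[120:270,170:370],(800,600),interpolation=cv2.INTER_CUBIC))
E
```

```text
time: 5.5
ee_pos: [0.4879, 0.1713, 0.1554]
tcp_rot: [176.4, -0.8, -179.0]
wrist_force: [0.6, -0.3, 0.3]
opening: -0.0001
grasp_force: 0.0
time: 5.75
ee_pos: [0.4884, 0.1706, 0.1553]
tcp_rot: [176.3, -0.0, -166.2]
wrist_force: [0.7, -0.9, -0.4]
opening: 0.0001
grasp_force: 0.0
5.75 [ 0.0016 -0.0057  0.0471] -3.2
```

View pics/c5.png

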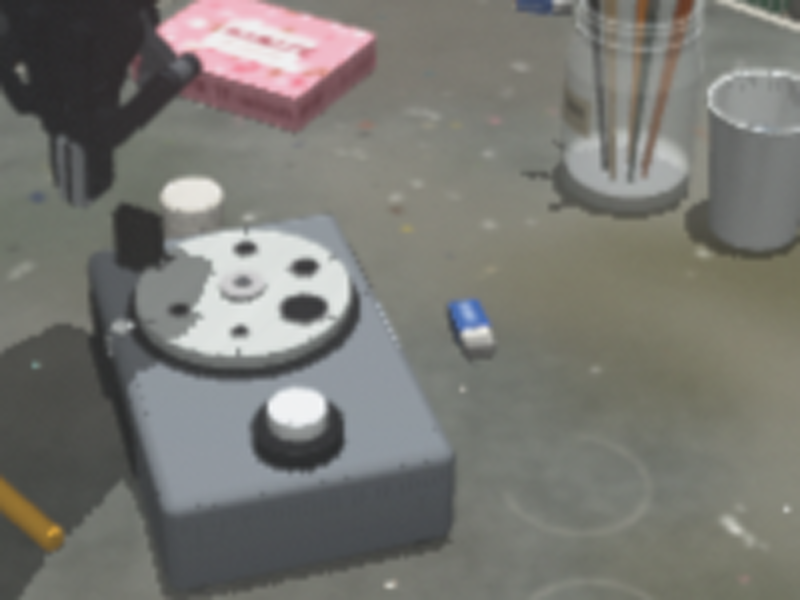

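The tab is at crop (138,237) and the pointer at (122,326). I need the tab angle more exactly before descending.

```bash
python3 - <<'E'
from h import *
cr=lambda P:np.round((proj('scene',P)-[170,120])*4)
for th in(100,104,108,112,116):
  print(th,[cr([*polar(r,th,t),.101]) for r,t in((.05,-.0055),(.05,.0055),(.076,.0055),(.076,-.0055))],'hole',cr([*polar(.036,th+180),.072]),'lip',cr([*polar(.055,th+180),.072]))
o=bot.get_obs();R=Ro.from_euler('xyz',o['tcp_rot'],degrees=True).as_matrix();t=o['ee_pos']+.025*R[:,2];print(t,cr(t),cr([*ax[:2],.076]))
E
```

```text
100 [array([165., 204.]), array([152., 214.]), array([112., 199.]), array([126., 190.])] hole [299. 308.] lip [331. 321.]
104 [array([161., 207.]), array([149., 218.]), array([107., 205.]), array([119., 194.])] hole [302. 306.] lip [335. 317.]
108 [array([156., 210.]), array([146., 221.]), array([102., 210.]), array([113., 199.])] hole [304. 303.] lip [338. 313.]
112 [array([153., 214.]), array([143., 225.]), array([ 97., 215.]), array([107., 204.])] hole [306. 300.] lip [341. 308.]
116 [array([149., 217.]), array([141., 229.]), array([ 93., 221.]), array([102., 209.])] hole [308. 298.] lip [344. 304.]
[0.48805839 0.17205082 0.13037412] [ 82. 194.] [240. 280.]
```

```bash
python3 drive.py '0.08 -0.24 0.8 0 0
0.08 -0.24 1.4 0 0
0.08 -0.24 1.88 0 0
0.08 -0.24 1.88 0 0'; python3 - <<'E'
from h import *
tip(polar(.063,104,.018),194)
for p in range(6,31,6): tip(polar(.063,104-p,.018),194-p)
E
```

```text
time: 6.13
ee_pos: [0.4863, 0.1665, 0.1054]
tcp_rot: [176.3, -0.2, -166.7]
wrist_force: [-1.1, 0.3, 0.1]
opening: 0.0003
grasp_force: 0.0
6.13 [-0.0248  0.0034 -0.0024] -0.7
6.13 [-0.0314  0.005  -0.0023] 5.3
6.13 [-0.0382  0.0059 -0.0023] 11.3
6.13 [-0.0451  0.0061 -0.0023] 17.3
6.13 [-0.0519  0.0056 -0.0024] 23.3
6.13 [-0.0587  0.0043 -0.0025] 29.3
```

Converted, -0.038 m is -1.52, -0.031 m is -1.24, 11 degrees is 1.1.

```bash
python3 drive.py '-0.32 0.04 -0.08 0 0
-0.68 0.12 -0.08 0 0
-1 0.12 -0.08 0 0
-1.24 0.2 -0.08 0.5 0
-1.52 0.24 -0.08 1.1 0'; python3 - <<'E'
from h import *
for p in range(18,43,6): tip(polar(.063,104-p,.018),194-p)
E
```

```text
time: 6.55
ee_pos: [0.5244, 0.1815, 0.1111]
tcp_rot: [176.3, -0.7, -177.8]
wrist_force: [-0.4, -0.8, 1.1]
opening: -0.0001
grasp_force: 0.8
6.55 [-0.0043  0.0008  0.0031] 6.2
6.55 [-0.0112  0.0016  0.0031] 12.2
6.55 [-0.018   0.0017  0.003 ] 18.2
6.55 [-0.0248  0.001   0.0029] 24.2
6.55 [-0.0316 -0.0003  0.0027] 30.2
```

```bash
python3 drive.py '-0.192 0.04 0.04 0.6 0
-0.46 0.068 0.04 1.2 0
-0.72 0.068 0.04 1.8 0
-1 0.04 0.04 2.4 0
-1.264 0 0.04 3 0'; python3 - <<'E'
from h import *
for p in range(48,73,6): tip(polar(.063,104-p,.018),194-p)
E
```

```text
time: 6.97
ee_pos: [0.5561, 0.1829, 0.1096]
tcp_rot: [177.2, -2.4, 152.2]
wrist_force: [-1.0, -0.2, 0.5]
opening: 0.0001
grasp_force: 0.7
6.97 [-0.0068  0.001   0.0014] 6.2
6.97 [-0.0136  0.0019  0.0012] 12.2
6.97 [-0.0204  0.002   0.0009] 18.2
6.97 [-0.0273  0.0014  0.0006] 24.2
6.97 [-0.034   0.      0.0002] 30.2
```

Converted, -0.034 m is -1.36, -0.0273 m is -1.092, 30 degrees is 3.

```bash
python3 drive.py '-0.272 0.04 0.04 0.6 0
-0.544 0.08 0.04 1.2 0
-0.816 0.08 0.04 1.8 0
-1.092 0.056 0.04 2.4 0
-1.36 0 0 3 0'; python3 - <<'E'
from h import *
for p in range(78,103,6): tip(polar(.063,104-p,.018),194-p)
E
```

```text
time: 7.38
ee_pos: [0.5862, 0.1672, 0.1078]
tcp_rot: [178.8, -3.5, 122.2]
wrist_force: [-0.8, 0.7, -1.0]
opening: 0.0
grasp_force: 0.7
7.38 [-0.0067  0.0015 -0.0005] 6.2
7.38 [-0.0135  0.0023 -0.0009] 12.2
7.38 [-0.0203  0.0024 -0.0013] 18.2
7.38 [-0.0271  0.0018 -0.0018] 24.2
7.38 [-0.0339  0.0004 -0.0022] 30.2
```

```bash
python3 drive.py '-0.268 0.06 -0.04 0.6 0
-0.54 0.092 -0.04 1.2 0
-0.812 0.096 -0.06 1.8 0
-1.084 0.072 -0.08 2.4 0
-1.356 0.016 -0.08 3 0'; python3 - <<'E'
from h import *
for p in range(108,127,6): tip(polar(.063,104-p,.018),194-p)
E
```

```text
time: 7.8
ee_pos: [0.6047, 0.1385, 0.108]
tcp_rot: [-179.3, -3.7, 92.1]
wrist_force: [-0.2, 1.8, 1.1]
opening: -0.0003
grasp_force: 0.7
7.8 [-0.0066  0.0013 -0.0004] 6.1
7.8 [-0.0134  0.0021 -0.0008] 12.1
7.8 [-0.0202  0.0022 -0.0013] 18.1
7.8 [-0.027   0.0016 -0.0017] 24.1
```

```bash
python3 drive.py '-0.264 0.052 -0.02 0.6 0
-0.536 0.084 -0.04 1.2 0
-0.808 0.088 -0.06 1.8 0
-0.88 0.08 -0.06 2 0
-0.88 0.08 -0.06 2 0'; python3 - <<'E'
from h import *
a=bot.camera('scene');cv2.imwrite('pics/c6.png',cv2.resize(a[150:225,190:290],(800,600),interpolation=cv2.INTER_CUBIC))
cr=lambda P:np.round((proj('scene',P)-[190,150])*8)
for th in(-10,-14,-18,-22,-26,-31):
  print(th,'hole',cr([*polar(.036,th+180),.072]),'rim',cr([*polar(.055,th+180),.072]),[cr([*polar(.05,th,t),.101]) for t in(-.0055,.0055)])
print(cr([*ax[:2],.076]))
o=bot.get_obs();print(o['ee_pos'],o['tcp_rot'])
E
```

```text
time: 8.22
ee_pos: [0.6075, 0.1161, 0.1079]
tcp_rot: [-178.1, -3.2, 72.2]
wrist_force: [0.3, 0.2, -0.4]
opening: 0.0001
grasp_force: 0.0
-10 hole [201. 383.] rim [136. 411.] [array([491., 179.]), array([465., 161.])]
-14 hole [196. 378.] rim [129. 404.] [array([497., 186.]), array([474., 166.])]
-18 hole [192. 373.] rim [122. 396.] [array([503., 193.]), array([482., 172.])]
-22 hole [188. 368.] rim [116. 388.] [array([508., 200.]), array([490., 179.])]
-26 hole [185. 363.] rim [112. 379.] [array([511., 207.]), array([496., 185.])]
-31 hole [182. 356.] rim [107. 368.] [array([515., 217.]), array([503., 194.])]
[320. 319.]
[0.60730517 0.11629203 0.10784335] [-178.10683585   -3.1999409    72.38536715]
```

View pics/c6.png

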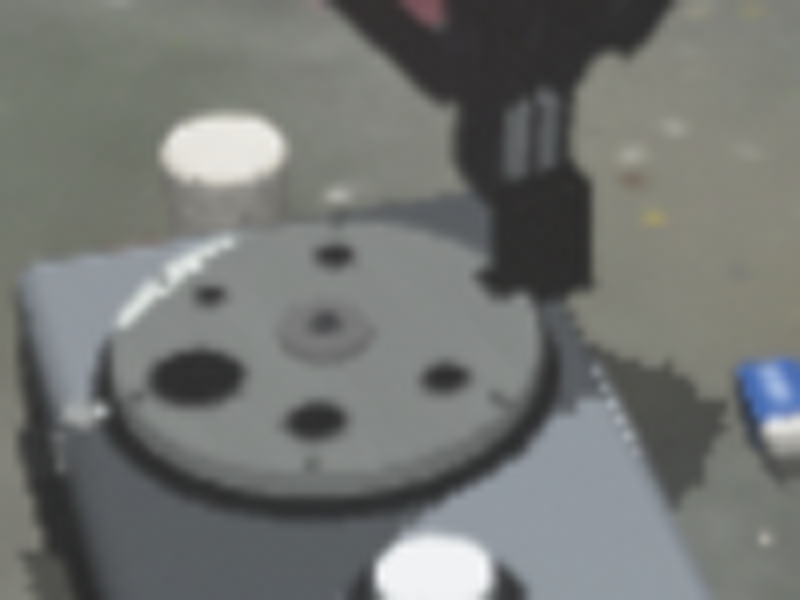

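The hole is at (197,378) and the hub at (325,325), which puts the tab at about −18°, so roughly 13° remain. I'll push about 12°, back off and measure.

```bash
python3 - <<'E'
from h import *
for p in (128,134): tip(polar(.063,104-p,.018),194-p)
E
python3 drive.py '-0.18 0.04 -0.02 0.4 0
-0.36 0.06 -0.04 0.8 0
-0.544 0.08 -0.04 1.2 0
-0.544 0.08 -0.04 1.2 0
-0.544 0.08 -0.04 1.2 0'; python3 drive.py '0.6 0 0 0 0
1 0 -1.2 0 0
1.2 -0.4 -2.4 0 0
2 -1.2 -3.6 0 0
3.6 -2 -3.6 0 0';  python3 drive.py '1.6 -0.8 0 0 0
3.2 -1.6 0 0 0
4.8 -2.4 0 0 0
6.4 -3.2 0 0 0
6.4 -3.2 0 0 0'; python3 - <<'E'
from h import *
a=bot.camera('top');cv2.imwrite('pics/t7.png',a);cv2.imwrite('pics/c7.png',cv2.resize(a[150:270,170:330],(800,600),interpolation=cv2.INTER_CUBIC))
E
```

```text
8.27 [-0.0067  0.0019 -0.0005] 6.4
8.27 [-0.0135  0.0027 -0.0009] 12.4
time: 8.68
ee_pos: [0.6045, 0.1029, 0.1078]
tcp_rot: [-177.5, -2.7, 60.5]
wrist_force: [0.1, 0.3, -0.1]
opening: 0.0002
grasp_force: 0.0
time: 9.1
ee_pos: [0.6074, 0.1959, 0.2111]
tcp_rot: [-177.8, -3.0, 60.4]
wrist_force: [1.3, -0.1, 0.5]
opening: -0.0003
grasp_force: 0.0
time: 9.52
ee_pos: [0.6148, 0.381, 0.2141]
tcp_rot: [-177.4, -2.8, 60.8]
wrist_force: [0.3, -0.5, 0.0]
opening: 0.0004
grasp_force: 0.0
```

View pics/c7.png

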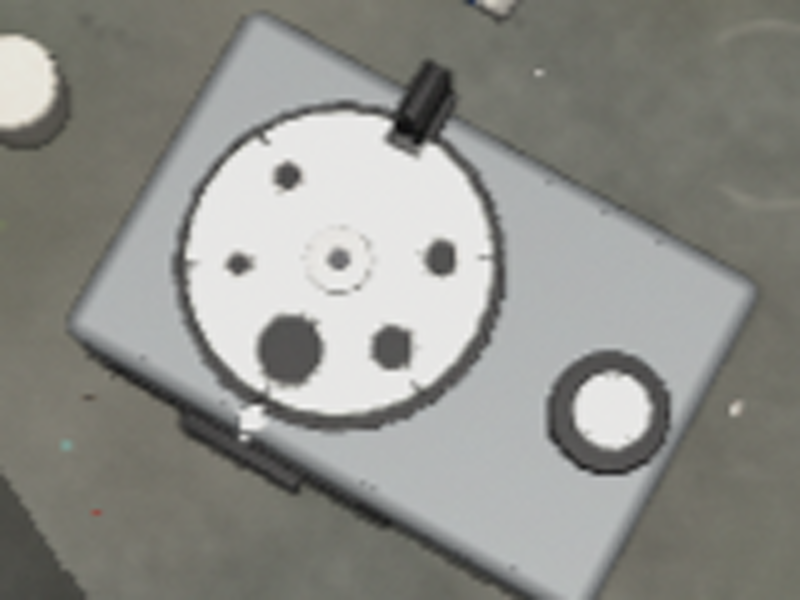

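The disc is clear. The hole at (290,350) nearly lines up with the pointer at (250,418). I'll measure the residual with hole centroids.

```bash
python3 - <<'E'
from h import *
for f in('pics/top0.png','pics/t7.png'):
  g=cv2.cvtColor(cv2.imread(f),cv2.COLOR_BGR2GRAY)
  m=np.zeros_like(g);cv2.circle(m,(238,202),26,255,-1)
  b=((g<150)&(m>0)).astype(np.uint8)
  n,l,st,c=cv2.connectedComponentsWithStats(b)
  for i in range(1,n):
    if st[i,4]>8:
      w=np.where(l==i,200.-g,0); 
      mm=cv2.moments(((cv2.dilate((l==i).astype(np.uint8),np.ones((3,3)))>0)*(235-np.minimum(g,235).astype(float))).astype(np.float32))
      q=ray('top',mm['m10']/mm['m00'],mm['m01']/mm['m00'],.072);a0=ray('top',237.8,201.8,.076)
      d=q-a0;print(st[i,4],'ang',round(ang(d),2),'r',round(np.linalg.norm(d[:2])*1e3,1),q[:2])
  bb=((g>190)).astype(np.uint8);n,l,st,c=cv2.connectedComponentsWithStats(bb)
  for i in range(1,n):
    if 100<st[i,4]<400 and 280<c[i][0]<305 : print('btn',c[i],ray('top',*c[i],.082)[:2])
    if 230>c[i][1]>225 and 215<c[i][0]<225: print('ptr',c[i],st[i,4],ang(ray('top',*c[i],.061)-ax))
print('PTR',PTR%360)
E
```

```text
134 ang -29.61 r 36.4 [0.57353859 0.10205351]
52 ang 29.15 r 36.9 [0.57406471 0.13801937]
35 ang 87.0 r 36.6 [0.54377505 0.15655636]
12 ang 35.06 r 1.7 [0.54323138 0.12101741]
14 ang -91.0 r 35.4 [0.54124329 0.08468076]
27 ang -152.18 r 35.4 [0.51059257 0.10355869]
btn [291.86666667 231.54545455] [0.48614111 0.02668211]
22 ang 30.55 r 37.0 [0.57374422 0.13887334]
35 ang -88.78 r 35.4 [0.54261308 0.08463206]
14 ang 89.09 r 36.6 [0.54244239 0.15668962]
12 ang 34.5 r 1.7 [0.54323242 0.12099829]
137 ang 148.28 r 35.9 [0.51135298 0.1389124 ]
56 ang -150.69 r 35.3 [0.5110717  0.10276916]
btn [291.84615385 231.59763314] [0.48605131 0.02672151]
PTR 149.0483229905692
```

```bash
python3 - <<'E'
from h import *
g=cv2.cvtColor(cv2.imread('pics/t7.png'),cv2.COLOR_BGR2GRAY)
print(g[228:240,212:228])
for z in(.06,.063):
  for u,v in((220,233.5),(220.5,233.5),(220.3,233)): print(z,ang(ray('top',u,v,z)[:2]-[.5425,.1207]))
# housing long edges, top face z=.06
p=ray('top',170+258/5,150+12/5,.06);q=ray('top',170+755/5,150+290/5,.06);print('edge',ang(q-p)+270)
p=ray('top',170+72/5,150+325/5,.06);print('edge2',ang(ray('top',170+258/5,150+12/5,.06)-p)+180)
b=np.array([.4861,.0267]);tip(b,PTR-90,.16);tip(b,PTR-90,.1)
E
```

```text
[[181 181 176 173 133  92  84  82  78 119 138 151 216 228 227 227]
 [171 179 181 181 176 131  93  86  82  67  65 110 198 227 230 231]
 [151 162 144 168 181 174 149 108  85  70  76  70  88 122 189 225]
 [130 143 150 163 175 182 146 171 216 224 171  97  81  65  84 119]
 [102 122 134 144 157 189 219 227 230 230 160  84  86  81  81  85]
 [ 60  84 108 124 136 134 214 230 230 231 201 173 131  93  86  84]
 [ 53  63  68  89 113 123 212 230 230 230 228 202 175 174 151 105]
 [ 63  46  57  57  73  97 209 230 230 226 199 179 182 182 178 174]
 [ 72  71  62  48  59  78 123 130 139 148 150 156 167 178 182 182]
 [ 67  69  73  74  58  90 200 167  99 106 124 135 148 160 170 179]
 [ 48  62  70  73  73  79 101  93  62  62  74 107 126 139 151 162]
 [ 63  52  55  67  74  76  75  65  47  56  53  71  84 111 130 141]]
0.06 149.00076798951642
0.06 149.70460585339524
0.06 149.017465180423
0.063 149.27238589090538
0.063 149.97457816113268
0.063 149.2934554741746
edge 148.73383181852773
edge2 148.9700451913129
9.57 [-0.3742  0.0618  0.0081] 1.8
9.57 [-0.377   0.0646  0.068 ] 1.8
```

The pointer measures about 149.1° and the hole about 149.8°, so they line up within 1°. Now I'll move above the button.

```bash
R='x'; python3 drive.py '-1.6 0.24 0 0 0
-3.2 0.48 0 0 0
-4.8 0.8 0 0 0
-6.2 1.04 0 0 0
-7.6 1.2 0 0 0'; python3 drive.py '-1.6 0.24 0 0 0
-3.2 0.48 0 0 0
-4.8 0.8 0 0 0
-6.2 1.04 0.12 0 0
-7.4 1.28 0.24 0 0';  python3 drive.py '0 0 0 0 0
0 0 0 0 0'; python3 - <<'E'
from h import *
b=np.array([.4861,.0267])
for z in(.1,.086,.0755):tip(b,60,z)
E
```

```text
time: 9.98
ee_pos: [0.5473, 0.1936, 0.2043]
tcp_rot: [-177.5, -2.7, 60.5]
wrist_force: [1.5, -0.5, 0.4]
opening: -0.0
grasp_force: 0.0
time: 10.4
ee_pos: [0.4833, 0.0173, 0.1887]
tcp_rot: [-177.5, -2.7, 60.5]
wrist_force: [0.2, -1.2, 0.8]
opening: -0.0
grasp_force: 0.0
time: 10.57
ee_pos: [0.4841, 0.018, 0.1887]
tcp_rot: [-177.5, -2.7, 60.3]
wrist_force: [-0.1, 0.2, 0.4]
opening: -0.0001
grasp_force: 0.0
10.57 [0.0043 0.0014 0.064 ] 0.3
10.57 [0.0037 0.002  0.078 ] 0.3
10.57 [0.0032 0.0025 0.0884] 0.3
```

```bash
python3 drive.py '0.16 0.04 0.8 0 0
0.16 0.04 1.6 0 0
0.16 0.04 2.32 0 0
0.16 0.04 2.64 0 0
0.16 0.04 2.8 0 0';  python3 drive.py '0 0 0 0 0
0 0 0 0 0'; python3 - <<'E'
from h import *
b=np.array([.4861,.0267])
for z in(.086,.0755):tip(b,60,z)
E
```

```text
time: 10.98
ee_pos: [0.4859, 0.0276, 0.1176]
tcp_rot: [-177.4, -2.7, 60.5]
wrist_force: [-0.4, 0.1, 0.4]
opening: -0.0
grasp_force: 0.0
time: 11.15
ee_pos: [0.4866, 0.0271, 0.1196]
tcp_rot: [-177.5, -2.7, 60.4]
wrist_force: [-0.1, -0.2, 0.6]
opening: 0.0001
grasp_force: 0.0
11.15 [-0.0022  0.0012  0.0085] 0.4
11.15 [-0.0027  0.0017  0.0189] 0.4
```

```bash
python3 drive.py '-0.08 0.04 0.16 0 0
-0.08 0.04 0.32 0 0
-0.08 0.04 0.48 0 0
-0.08 0.04 0.6 0 0
-0.08 0.04 0.6 0 0';  python3 drive.py '0 0 0.08 0 0
0 0 0.12 0 0
0 0 0.12 0 0'
```

```text
time: 11.57
ee_pos: [0.486, 0.0253, 0.1033]
tcp_rot: [-177.5, -2.7, 60.4]
wrist_force: [2.1, -2.3, 3.4]
opening: -0.0001
grasp_force: 1.4
time: 11.82
ee_pos: [0.4861, 0.0253, 0.1013]
tcp_rot: [-177.5, -2.7, 60.3]
wrist_force: [-0.3, -2.8, 5.4]
opening: 0.0002
grasp_force: 2.9
```

```bash
python3 drive.py '0 0 0.02 0 0
0 0 0.04 0 0
0 0 0.04 0 0'; python3 drive.py '0 0 0.02 0 0
0 0 0.04 0 0
0 0 0.04 0 0'
```

```text
time: 12.07
ee_pos: [0.4862, 0.0253, 0.101]
tcp_rot: [-177.6, -2.7, 60.3]
wrist_force: [-2.9, -4.2, 12.6]
opening: -0.0
grasp_force: 6.2
time: 12.32
ee_pos: [0.4862, 0.0253, 0.1009]
tcp_rot: [-177.6, -2.7, 60.3]
wrist_force: [-5.7, -4.8, 19.0]
opening: 0.0
grasp_force: 9.4
```

The force climbs to 19 N with no further travel, so the button is at its stop. I'll release and clear away.

Converted, -0.1 m is -4, -0.06 m is -2.4.

```bash
python3 drive.py '0 0 -0.2 0 0
0 0 -0.6 0 0
0 0 -1.2 0 0
0 0 -2.4 0 0
0 0 -4 0 0'; python3 drive.py '1.6 0 0 0 0
3.2 0 0 0 0
4.8 0 0 0 0
6.4 0 0 0 0
8 0 0 0 0'; python3 drive.py '1.6 0 0 0 0
3.2 0 0 0 0
4.8 0 0 0 0
4.8 0 0 0 0
4.8 0 0 0 0'; python3 - <<'E'
from h import *
a=bot.camera('top');cv2.imwrite('pics/c8.png',cv2.resize(a[120:300,150:390],(800,600),interpolation=cv2.INTER_CUBIC))
E
```

```text
time: 12.73
ee_pos: [0.4857, 0.0196, 0.1972]
tcp_rot: [-177.2, -2.6, 60.4]
wrist_force: [0.6, -0.4, 0.7]
opening: -0.0001
grasp_force: 0.0
time: 13.15
ee_pos: [0.5865, 0.1949, 0.208]
tcp_rot: [-177.4, -2.7, 60.4]
wrist_force: [0.7, -1.3, 0.8]
opening: -0.0002
grasp_force: 0.0
time: 13.57
ee_pos: [0.6455, 0.2993, 0.2105]
tcp_rot: [-177.3, -2.5, 60.5]
wrist_force: [0.0, 0.2, -1.1]
opening: 0.0001
grasp_force: 0.0
```

View pics/c8.png

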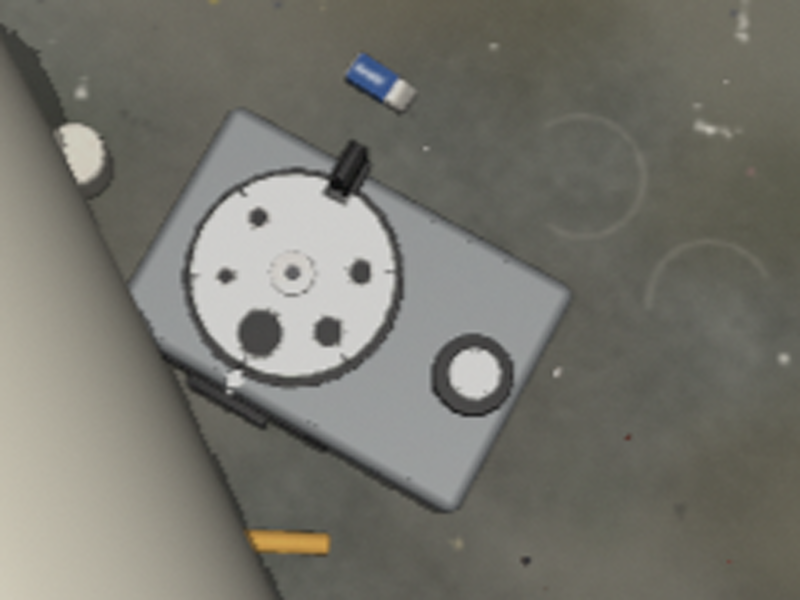

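The largest hole at (260,332) is in line with the pointer at (235,380). The button is up, and the pot, chalk and eraser have not moved.

```bash
python3 -c "
from workcell import bot
print(bot.job_done())"
```

```text
the job is handed in; nothing more can be done
None
```

The job is handed in: the largest hole stands within about 1° of the white pointer, the start button was then pressed to its stop and came up again, and the pot, chalk and eraser were left where they lay, in about 14 s of robot time.

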